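# Nudge a bush home in a three-point gauge nest at the parts-store checking bench

## Robot

A 6-joint arm with a two-finger parallel gripper is mounted at the origin on the work surface. World frame = base frame: x ahead of the robot, y to its left, z up, the work surface at z = 0. Lengths are in m, angles in rad, forces in N, time in s.
With the tool pointing down it reaches from about 0.3 to 0.875 m from the base axis. Payload 6.4 kg.
Tool frame: the origin (TCP) lies at the very end of the fingers, on their centre line; the grasp point (between the pads) lies 19 mm behind it; z points along the fingers, y is the line along which they close (so a half turn about z gives the same grasp; the last joint's range is limited). The gripper opens to 88 mm and grips with 3 to 60 N. Pads are 18 mm wide; open, the fingers measure 123 mm over their backs; the gripper's body (75 mm by 187 mm) begins 45 mm behind the grasp point.
Start: joints at [-1.444, 0.181, 1.607, -0, 1.354, -0.206], TCP at [0.188, -0.543, 0.239] pointing down, gripper open.
Joint ranges: [-2.99, 2.99], [-0.89, 2.07], [0.3, 2.58], [-1.14, 4.28], [0, 2.63], [-3.12, 3.12]. Speed limits (rad/s): [2.57, 2.57, 3.01, 3.14, 3.14, 3.14].

## Interface

Orientations are given as a unit quaternion [w, x, y, z].
In Python, from station import r, fingers, sensors, read_camera, calibration, models gives the robot as it stands. The module is installed in compiled form; this text tells all that it offers. Calls block until the motion is done:
- r.move_pose(position, orientation): joint-space move of the TCP to a pose.
- r.line_to(position, attitude=None, velocity=0.15, until_force=None): straight line of the TCP; attitude=None keeps the orientation; velocity is the mean speed in m/s. With until_force (N) it stops when the force on the tool has changed by that much, and returns True; else False.
- r.movej(angles): joint-space move.
- fingers.gripper_open() and fingers.close_gripper(effort=None): open the fingers fully, or close them until they stop; effort is the grip in N (None keeps the last).
- r.wait(seconds).
- r.solve_ik(position, orientation): joint angles nearest the present ones, or None.
- sensors.state(): the state.
- read_camera(name): name is "side" or "top"; returns the picture (480x640x3 uint8, red, green, blue); there is no depth.
- calibration(name): a dict with "mtx" (3x3 intrinsics, pixels), "rvec" (rotation vector, rad) and "tvec" (3), from world to camera coordinates, as OpenCV has them. Camera axes: x right, y down, z forward; pixel columns grow to the right and rows downward; lengths in m; the calibration is good to about 2 mm. A picture is of the moment at which its call begins. calibration takes no time and is no camera call.
A pose or a line that the arm cannot do raises r.Unreachable and nothing moves.
- r.hand_in(): hands the job in; it is judged then, once.
Trained networks look in the newest picture that a camera, given by its name, has taken for a name from the list of things; names that differ only in an ending like _2 or _b are one class to them, and where a whole thing is asked for, a point or a joint stands for the part that bears it (a point fixed in the world has none). Each returns a list of dicts, best first, with "confidence" (0 to 1); they miss things now and then, are a little off and sometimes report something else, mostly with a low value. They report only what shows in the picture. A call takes as long as a camera call. They do not tell look-alikes from the thing itself.
- models.masks_of(camera, target): "region" (480x640 bool, what is visible of it) and "box" ([left, top, right, bottom] in pixels, round what is visible of it).
The state is a dict: "time_s": time; "q": joint angles; "dq": joint speeds; "joint_efforts": joint torques, N m; "ee_pos": TCP position; "orientation": TCP orientation; "wrist_force": force on the tool from outside, world axes, zero at the start; "wrist_torque": the same for the moment, N m; "grip_width": opening from 0.0 (shut) to 1.0 (fully open); "grip_force": force on a finger pad.
Only numpy, scipy, OpenCV 4.12 (cv2) and the standard library are available. Lean on these libraries where they do the work, as an engineer would, in place of code of your own. Each camera call takes 0.05 s, during which the arm holds its last target. There are 200 camera calls.

## Task

Take the middle-sized bush of the three round steel parts on the cardboard pad, stand it on the open end of the gauge plate against the rail, short of the sprung roller, and let go of it there. Then nudge it along the rail, past the roller, until it sits fully home, touching the rail, the end stop and the roller all three, and move clear. Be gentle: never load the rail or the end stop with more than 12 N, and leave everything else where it stands.

Things in the scene. Friction and masses are not known exactly. Their poses are not given: they have to be found in the camera images.
- bush_c (a point): Centre (half-way up) of the bush to be gauged: a plain upright steel cylinder, 44 mm in diameter, 36 mm tall, with a dark 12 mm bore mark on top, about 0.4 kg. It starts standing on the cardboard pad in a row with the two other round parts, which of the three places varies. It must stay upright (its z axis up); its yaw means nothing.
- flange_c (a point): Centre of a wide flat steel ring, 64 mm in diameter, 14 mm tall, on the pad: leave alone.
- pin_c (a point): Centre of a slim tall steel sleeve, 26 mm in diameter, 52 mm tall, on the pad: leave alone.
- pad: Thin fixed cardboard pad, 110 mm along its x by 310 mm along its y, 3 mm thick, origin at the centre of its underside. The three round parts stand in a row along its y axis at about -100, 0 and +100 mm, so there is free room on their x sides.
- nest: The gauge, fixed: a dark steel plate, nest x from -105 to +75 mm, y from -47.5 to +67.5 mm, its top 12 mm above the origin on its underside. The open end is at -x; parts slide along +x. A bush against the rail has its centre at nest y = 0; it meets the roller at about x = -31 mm, passes its peak at -9 mm and is home somewhere from -5 to +10 mm, wherever the stop was set.
- entry (a point): Point on the plate's top (nest x = -65, y = 0 mm) under a bush that stands against the rail, clear of the roller; 20 mm either way along the rail is as good. A bush stood off the rail by some mm should be nudged across to the rail first: otherwise it catches on the roller.
- rail: Fixed straight steel guide rail along the nest's x, 118 mm long, 12 mm wide, oiled, rising 24 mm above the plate; origin at the middle of its foot, on the plate's top. It runs from nest x = -95 to +23 mm; its guiding face (towards +y) is at nest y = -22 mm.
- stop: End stop: a fixed aluminium block, 18 mm (x) by 26 by 29 mm, origin under its centre at nest x = +45 mm, and a round-nosed steel pin (6 mm radius, along nest x, 20 mm above the plate) that points from it to nest -x. The pin is screwed in or out for each batch: its tip is 13 to 28 mm short of the origin, not measured, so it must be found by feel. Rigid.
- roller_c (a point): Centre of the sprung roller (crowned, 8 mm radius, 20 mm above the plate's top, free to spin), on the other side of the track from the rail, at nest x = -9 mm.
- roller (a joint): How far the roller is pushed aside, away from the rail (nest +y), m: 0 free (its centre at nest y = +20 mm), 0.016 at most. Its spring gives 2 N at 0, about 2.6 N as a bush passes. Pushing the bush in takes up to about 8 N and less once past the roller, but friction holds it wherever it is left: press it home until the resistance rises steeply. It then stays when let go.
- oil: White-capped bottle, 52 mm in diameter, 130 mm tall, origin under its centre: leave alone.
- jar: Jar, 64 mm in diameter, 80 mm tall: leave alone.
- tape: Roll of clear tape lying flat, 90 mm in diameter, 24 mm tall: leave alone.
- carton: Small closed carton, 90 by 130 by 60 mm: leave alone.
- driver: Screwdriver lying on the bench: leave alone.
Things that resemble listed ones, but are neither listed nor needed, are in the scene too. Leave any orange or pink look-alike of the part that bears bush_c alone.

How it is judged:
By the outcome, as a careful person would: the job done as asked, in the order asked, and still so for the second after the job is handed in, with the robot touching nothing.
It also fails if it takes over 72 s, if anything falls off the work surface, if the arm or the gripper's body presses on something with over 40 N, if the wrist force passes 120 N, or if a joint passes its speed limit or range.

## Working session

There is one attempt and no reset: what is moved stays moved. The work goes in short steps, each a Python script; the robot and the scene stay as the last script left them, time stands still between calls to the robot, and variables do not carry over. Pictures are saved under pics/ and viewed, at most 10 in all, crops included, and the job is handed in when it is done.

```bash
mkdir -p pics
cat > h.py <<'E'
import numpy as np, cv2
from station import r, fingers, sensors, read_camera, calibration, models
def snap(c,f):
    im=read_camera(c); cv2.imwrite('pics/'+f,im[:,:,::-1]); return im
def cam(c):
    k=calibration(c); return k,cv2.Rodrigues(np.array(k['rvec'],float))[0],np.array(k['tvec'],float).ravel()
def px2w(c,uv,z):
    k,R,t=cam(c); d=R.T@np.linalg.inv(np.array(k['mtx']))@np.array([*uv,1.]); o=-R.T@t
    return o+d*(z-o[2])/d[2]
def w2px(c,P):
    k,R,t=cam(c); return cv2.projectPoints(np.array(P,float).reshape(-1,3),np.array(k['rvec'],float),t,np.array(k['mtx'],float),None)[0].reshape(-1,2)
E
python3 - <<'E'
from h import *
for c in('top','side'):
    snap(c,c+'0.png'); k,R,t=cam(c); print(c,np.round(-R.T@t,3),np.round(R[2],2),k['mtx'][0][0])
    for n in('bush_c','flange_c','pin_c','pad','nest','rail','stop','roller_c','oil','jar','carton'):
        for m in models.masks_of(c,n)[:3]:
            ys,xs=np.nonzero(m['region']); print(c,n,round(m['confidence'],2),np.round(m['box']),np.round([xs.mean(),ys.mean()],1))
E
```

```text
top [0.362 0.013 1.828] [ 0.13 -0.01 -0.99] 606.3989043078687
top bush_c 0.75 [392. 189. 411. 204.] [401.3 195.7]
top bush_c 0.7 [354. 273. 368. 290.] [358.1 281.3]
top bush_c 0.61 [379. 234. 391. 248.] [385.3 239.9]
top flange_c 0.67 [404. 233. 427. 255.] [416.5 241.4]
top pin_c 0.62 [224. 242. 244. 250.] [234.2 245.3]
top pad 0.9 [334. 218. 433. 256.] [381.4 237.2]
top nest 0.69 [220. 218. 267. 285.] [244.3 249.9]
top stop 0.68 [247. 224. 260. 238.] [251.3 230.1]
top roller_c 0.59 [352. 168. 373. 191.] [363. 178.]
top oil 0.72 [303. 164. 321. 187.] [312.5 174.4]
top jar 0.73 [353. 170. 374. 190.] [363.  177.9]
top carton 0.8 [239. 152. 283. 193.] [259.3 173.7]
side [ 0.241 -1.312  0.822] [ 0.23  0.84 -0.49] 558.592914833033
side bush_c 0.89 [288. 301. 307. 321.] [297.5 309.5]
side bush_c 0.85 [324. 284. 341. 307.] [333.8 294.4]
side bush_c 0.72 [270. 274. 287. 298.] [279.1 283.2]
side flange_c 0.83 [334. 312. 359. 332.] [344.4 320.5]
side pin_c 0.73 [327. 261. 340. 282.] [332.3 270.3]
side pad 0.78 [303. 266. 380. 343.] [340.1 303.5]
side nest 0.9 [256. 213. 321. 237.] [287.4 223.6]
side rail 0.9 [261. 221. 301. 228.] [280.6 224.2]
side rail 0.24 [328. 261. 342. 280.] [332.1 270.1]
side stop 0.66 [301. 213. 312. 224.] [306.4 218.6]
side roller_c 0.67 [324. 283. 344. 304.] [334.2 294.7]
side oil 0.85 [371. 209. 390. 255.] [378.1 233.1]
side oil 0.32 [212. 189. 241. 204.] [228.3 195.1]
side jar 0.65 [381. 247. 404. 286.] [394.4 265.7]
side carton 0.87 [338. 198. 377. 237.] [357.4 215. ]
side carton 0.38 [336. 311. 355. 332.] [344.1 321. ]
```

Run:
```python
import cv2
a=cv2.imread('pics/top0.png');b=cv2.imread('pics/side0.png')
cv2.imwrite('pics/t1.png',cv2.resize(a[140:310,205:435],None,fx=3.45,fy=3.45,interpolation=cv2.INTER_CUBIC))
cv2.imwrite('pics/s1.png',cv2.resize(b[190:350,205:415],None,fx=3.7,fy=3.7,interpolation=cv2.INTER_CUBIC))
```

```text
(no output)
```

View pics/t1.png

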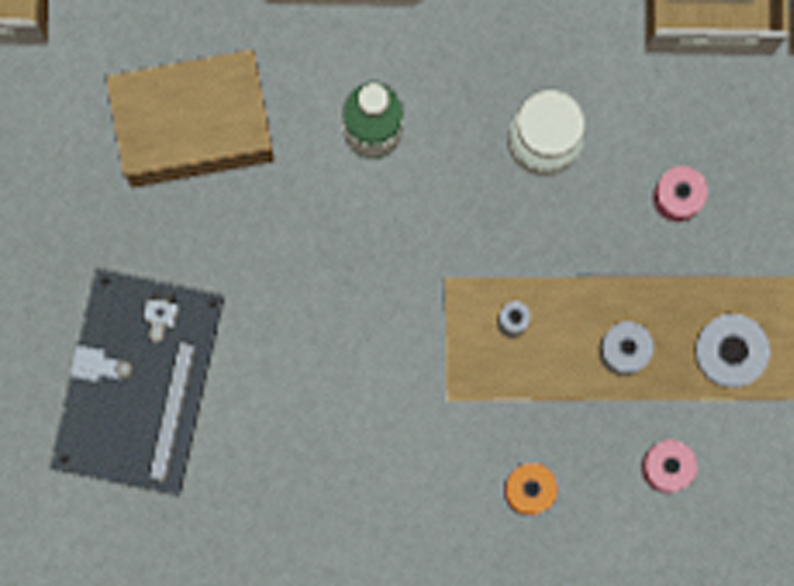

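View pics/s1.png

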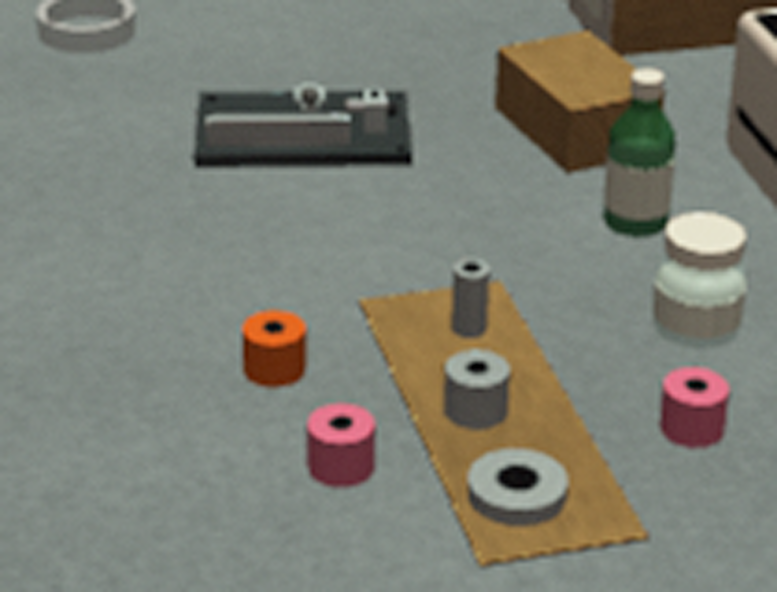

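The top view shows the grey bush at crop (628,346), in the middle of the pad. The sleeve is to its left and the flange to its right, with orange and pink look-alikes off the pad. The gauge is at the left, with its stop at the top, rail on the right and roller on the left. So nest +x is roughly world +x, which the side view confirms.

Run:
```python
from h import *
from scipy.optimize import least_squares
T=lambda p:np.array(p)/3.45+[205,140]-0.35
S=lambda p:np.array(p)/3.7+[205,190]-0.35
obs=[('top',(75,67.5,12),(97,270)),('top',(75,-47.5,12),(223,297)),('top',(-105,-47.5,12),(180,494)),('top',(-105,67.5,12),(52,467)),
('top',(23,-28,36),(185,343)),('top',(-95,-28,36),(160,479)),
('side',(-105,67.5,12),(200,92)),('side',(75,67.5,12),(408,93)),('side',(75,-47.5,12),(411,154)),('side',(-105,-47.5,12),(196,156)),('side',(-105,-47.5,0),(197,165)),('side',(75,-47.5,0),(411,163))]
def res(p,only=None):
    c,s=np.cos(p[2]),np.sin(p[2]); e=[]
    for cm,q,uv in obs:
        if only and cm!=only: continue
        q=np.array(q)/1e3; P=[p[0]+c*q[0]-s*q[1],p[1]+s*q[0]+c*q[1],q[2]]
        e+=list(w2px(cm,P)[0]-(T(uv) if cm=='top' else S(uv)))
    return np.array(e)
for o in('top','side',None):
    f=least_squares(res,[.36,.23,0],args=(o,),loss='soft_l1'); print(o,np.round(f.x,4),np.round(f.fun,1))
# pad corners & parts
print('pad',[np.round(px2w('top',T(p),.003),4) for p in((445,278),(445,401))])
print('bush top',px2w('top',T((628,347)),.039), 'side',px2w('side',S((478,369)),.039))
print('pin',px2w('top',T((515,317)),.055),'flange',px2w('top',T((733,350)),.017))
print('pinkS',px2w('top',T((671,466)),.036),'oil',px2w('top',T((373,98)),.13))
# mask-based silhouette fit for bush
im={}
for c in('top','side'):
    read_camera(c)
    for m in models.masks_of(c,'bush_c'):
        ys,xs=np.nonzero(m['region']); u=np.array([xs.mean(),ys.mean()])
        print(c,round(m['confidence'],2),np.round(px2w(c,u,.021),4))
print(sensors.state())
```

```text
top [ 0.5576  0.203  -0.1878] [-0.4 -0.6  0.3 -0.9  0.2  0.5 -0.4  0.7  0.7  0.3 -0.5 -0.2]
side [ 0.5597  0.201  -0.205 ] [ 0.2 -0.2 -0.1 -0.7  0.6 -0.2 -0.5 -0.5 -0.7  0.6  0.5  0.8]
None [ 0.5587  0.2025 -0.1932] [-0.1 -1.1  0.6 -1.2  0.2  0.2 -0.3  0.2  0.9 -0.  -0.4 -0.5 -0.5 -0.2
 -0.8 -1.   0.3 -0.6 -0.8 -0.5 -0.9  0.6  0.3  0.4]
pad [array([ 0.6404, -0.0513,  0.003 ]), array([ 0.5315, -0.0522,  0.003 ])]
bush top [ 0.57688959 -0.20840096  0.039     ] side [ 0.57822525 -0.21359862  0.039     ]
pin [ 0.59956721 -0.10963704  0.055     ] flange [ 0.5780766  -0.30300696  0.017     ]
pinkS [ 0.47490773 -0.24545863  0.036     ] oil [0.77125903 0.01423247 0.13      ]
top 0.71 [ 0.4766 -0.2443  0.021 ]
top 0.71 [ 0.4545 -0.1238  0.021 ]
top 0.5 [ 0.5777 -0.207   0.021 ]
top 0.48 [ 0.7168 -0.2566  0.021 ]
top 0.27 [0.5439 0.2171 0.021 ]
side 0.8 [ 0.5787 -0.2105  0.021 ]
side 0.7 [ 0.4562 -0.1293  0.021 ]
side 0.56 [ 0.7144 -0.264   0.021 ]
{'time_s': 1.4, 'q': array([-1.44427677e+00,  1.80814456e-01,  1.60700766e+00, -1.28330387e-05,
        1.35380340e+00, -2.06350715e-01]), 'dq': array([ 2.95185390e-04, -1.68288384e-05, -3.40404699e-04, -1.46353366e-03,
       -3.63866775e-04,  1.12791289e-03]), 'joint_efforts': array([-2.22685067e-04, -4.33830643e+01, -3.42167330e+01,  7.02710124e-02,
        3.08747264e-02, -6.57698067e-06]), 'ee_pos': array([ 0.18787149, -0.5434499 ,  0.23870261]), 'orientation': array([-1.66699912e-05,  9.86181386e-01,  1.65669169e-01, -5.60527361e-06]), 'wrist_force': array([-0.73423957, -0.18016706, -0.15293228]), 'wrist_torque': array([ 0.02530152, -0.02703511, -0.01163754]), 'grip_force': 0.0, 'grip_width': 0.9950961388586655}
```

```bash
cat >> h.py <<'E'
from scipy.spatial.transform import Rotation
N=np.array([.5587,.2025]); YAW=-.193
EX=np.array([np.cos(YAW),np.sin(YAW),0]); EY=np.array([-EX[1],EX[0],0])
def nest(x,y,z): return np.array([*N,0])+EX*x+EY*y+[0,0,z]
def down(a):  # tool z down, closing line along angle a
    y=np.array([np.cos(a),np.sin(a),0]); z=np.array([0,0,-1.]); x=np.cross(y,z)
    q=Rotation.from_matrix(np.c_[x,y,z]).as_quat(); return [q[3],q[0],q[1],q[2]]
def st(*k):
    s=sensors.state(); print(round(s['time_s'],2),np.round(s['ee_pos'],4),'F',np.round(s['wrist_force'],1),'w',round(s['grip_width']*88,1),round(s['grip_force'],1),*k); return s
E
python3 - <<'E'
from h import *
for a in(0,np.pi):
  for p,b in(((.5777,-.2095,.1),a),(nest(-.08,0,.1),a+YAW)): print(a,np.round(r.solve_ik(list(p),down(b)),2))
a=0 if abs(r.solve_ik([.5777,-.2095,.1],down(0))[5])<abs(r.solve_ik([.5777,-.2095,.1],down(np.pi))[5]) else np.pi
print('use',a)
r.move_pose([.5777,-.2095,.12],down(a)); st()
r.line_to([.5777,-.2095,.05],velocity=.15); st(); 
r.line_to([.5777,-.2095,.007],velocity=.06,until_force=6); st()
snap('side','g.png'); snap('top','g2.png')
for c in('top','side'):print(c,w2px(c,[.5777,-.2095,.039]))
b=[cv2.imread('pics/g2.png')[200:280,340:440],cv2.imread('pics/g.png')[250:330,280:380]]
cv2.imwrite('pics/gg.png',cv2.resize(np.hstack(b),(800,320),interpolation=cv2.INTER_CUBIC))
E
```

```text
0 [-0.54  0.42  1.61 -0.    1.12 -0.54]
0 [ 0.2   0.25  1.84 -0.    1.06  0.39]
3.141592653589793 [-0.54  0.42  1.61 -0.    1.12  2.6 ]
3.141592653589793 [ 0.2   0.25  1.84 -0.    1.06 -2.75]
use 0
3.31 [ 0.5776 -0.2107  0.1204] F [-0.   0.1  0.3] w 87.8 0.0
3.92 [ 0.5779 -0.21    0.0504] F [0.5 0.6 0.4] w 87.9 0.0
4.79 [ 0.5779 -0.2096  0.0072] F [0.3 0.3 0.2] w 88.2 0.0
top [[387.04697658 239.96401198]]
side [[333.18642251 288.49551517]]
```

View pics/gg.png

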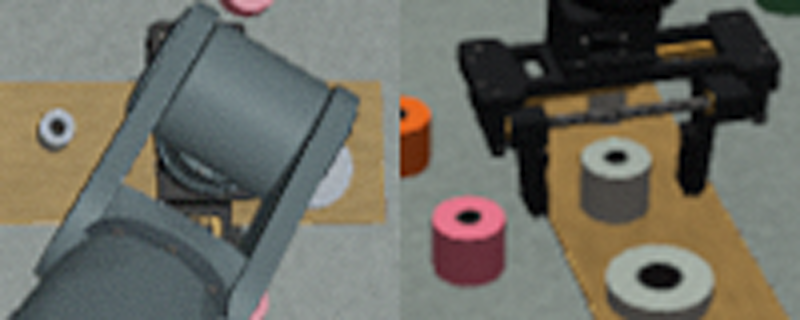

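The side view shows the fingers straddling the bush, with the neighbouring parts clear. Next I grip it, lift it and carry it above the entry.

Run:
```python
from h import *
fingers.close_gripper(effort=25); s=st()
p=s['ee_pos']; r.line_to([p[0],p[1],.13],velocity=.15); st()
q=nest(-.078,.006,.12); r.move_pose(list(q),down(YAW)); st()
r.line_to(list(nest(-.078,.006,.032)),velocity=.1,until_force=5); r.wait(.2); st()
b=snap('side','p.png')[190:270,240:340]; t=snap('top','p2.png')[210:290,200:300]
cv2.imwrite('pics/pp.png',cv2.resize(np.hstack([t,b])[:,:,::-1],(800,320),interpolation=cv2.INTER_CUBIC))
```

```text
5.63 [ 0.5778 -0.2095  0.007 ] F [ 1.1 -0.8 -0.9] w 43.3 25.0
6.6 [ 0.5769 -0.209   0.1287] F [-0.9 -0.  -4.9] w 43.2 25.0
8.22 [0.484  0.2227 0.1201] F [-0.3 -0.8 -4.9] w 43.3 25.0
9.46 [0.4838 0.2235 0.0327] F [-0.3  0.4 -4.1] w 43.3 25.0
```

View pics/pp.png

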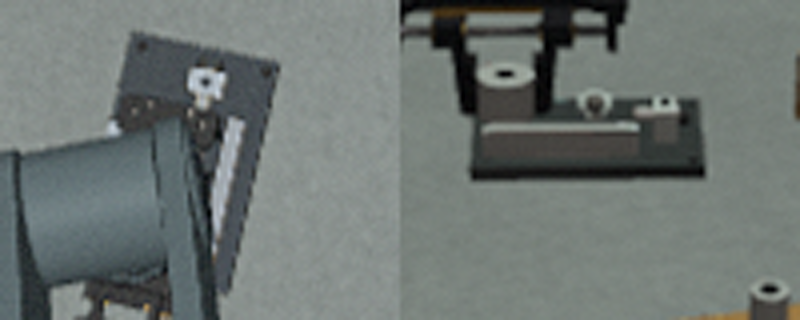

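The bush is held behind the rail near its open end, clear of the roller. Now I lower it, feel for the rail and set it down.

Run:
```python
from h import *
loc=lambda p:np.round([(p-nest(0,0,0))@EX*1e3,(p-nest(0,0,0))@EY*1e3,p[2]*1e3],1)
r.line_to(list(nest(-.081,.006,.0178)),velocity=.05,until_force=4); r.wait(.15); s=st(); print(loc(s['ee_pos']))
hit=r.line_to(list(nest(-.081,-.006,.0178)),velocity=.012,until_force=2.5); s=st('rail',hit); print(loc(s['ee_pos']))
p=s['ee_pos']; hit=r.line_to([p[0],p[1],.013],velocity=.012,until_force=2.5); s=st('down',hit); print(loc(s['ee_pos']))
```

```text
10.15 [0.4804 0.2239 0.0179] F [-0.7 -0.5 -3.9] w 43.4 25.0
[-80.9   6.   17.9]
10.72 [0.4789 0.2189 0.0173] F [ 1.8  3.  -3.4] w 43.1 25.0 rail True
[-81.4   0.8  17.3]
10.94 [0.4786 0.219  0.016 ] F [-0.2 -1.   5.6] w 43.5 25.0 down True
[-81.8   0.8  16. ]
```

Run:
```python
from h import *
fingers.gripper_open(); s=st(); p=s['ee_pos']
r.line_to([p[0],p[1],.10],velocity=.12); fingers.close_gripper(effort=10); st()
r.line_to(list(nest(-.140,-.002,.08)),velocity=.15); s=st()
b=snap('side','q.png')[190:260,240:340]; t=snap('top','q2.png')[210:280,200:300]
cv2.imwrite('pics/qq.png',cv2.resize(np.hstack([t,b])[:,:,::-1],(800,280),interpolation=cv2.INTER_CUBIC))
```

```text
11.73 [0.4779 0.2191 0.0153] F [0.8 0.  0.9] w 87.8 0.0
13.89 [0.4779 0.2191 0.1   ] F [ 0.3  0.7 -0.1] w 0.4 0.0
14.45 [0.4218 0.2276 0.0805] F [0.7 0.3 0.1] w 0.3 0.0
```

View pics/qq.png

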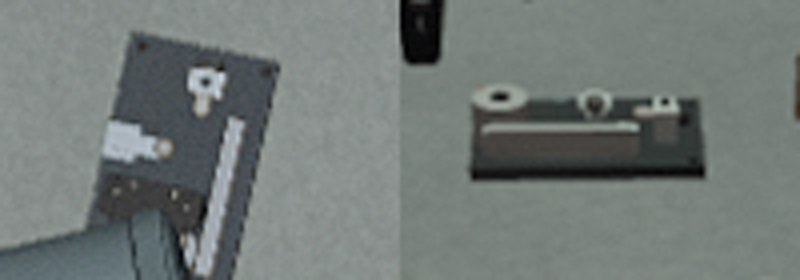

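The bush stands upright against the rail behind its open end. I make contact from behind and push it to just short of the roller's peak, logging the force.

```bash
cat >> h.py <<'E'
loc=lambda p:np.round([(p-nest(0,0,0))@EX*1e3,(p-nest(0,0,0))@EY*1e3,p[2]*1e3],1)
def rep(k=''):
    s=sensors.state(); f=np.array(s['wrist_force']); print(round(s['time_s'],1),loc(s['ee_pos']),'Fx,Fy,Fz',np.round([f@EX,f@EY,f[2]],1),k); return s
E
python3 - <<'E'
from h import *
r.line_to(list(nest(-.140,-.002,.018)),velocity=.12); rep()
h=r.line_to(list(nest(-.095,-.002,.018)),velocity=.03,until_force=1.8); s=rep(h)
x0=loc(s['ee_pos'])[0]/1e3; off=x0+.0818   # tcp x minus bush x
print('off',off)
for bx in(-.06,-.04,-.03,-.025,-.02,-.015,-.010):
    h=r.line_to(list(nest(bx+off,-.002,.018)),velocity=.03,until_force=11); rep((bx,h))
    if h: break
b=snap('side','u.png')[190:260,240:340]; t=snap('top','u2.png')[210:280,200:300]
cv2.imwrite('pics/uu.png',cv2.resize(np.hstack([t,b])[:,:,::-1],(800,280),interpolation=cv2.INTER_CUBIC))
E
```

```text
15.2 [-139.5   -1.9   18.3] Fx,Fy,Fz [ 0.1 -0.   0.4] 
16.0 [-119.3   -2.1   17.8] Fx,Fy,Fz [ 0.6 -0.3  0.1] True
off -0.037500000000000006
16.9 [-97.6  -2.   17.9] Fx,Fy,Fz [-1.5  0.1 -0.5] (-0.06, False)
17.8 [-77.   -1.9  18.2] Fx,Fy,Fz [-0.1 -0.4  0.7] (-0.04, False)
18.2 [-67.4  -2.   18. ] Fx,Fy,Fz [-2.4 -1.1  2.4] (-0.03, False)
18.6 [-62.9  -1.8  17.9] Fx,Fy,Fz [-5.5  0.9  2.4] (-0.025, False)
18.9 [-57.8  -1.8  17.9] Fx,Fy,Fz [-3.4  2.4  1.1] (-0.02, False)
19.2 [-52.6  -1.7  18. ] Fx,Fy,Fz [-5.   2.9  1.2] (-0.015, False)
19.5 [-47.4  -1.7  18. ] Fx,Fy,Fz [-3.7  2.8  0.9] (-0.01, False)
```

View pics/uu.png

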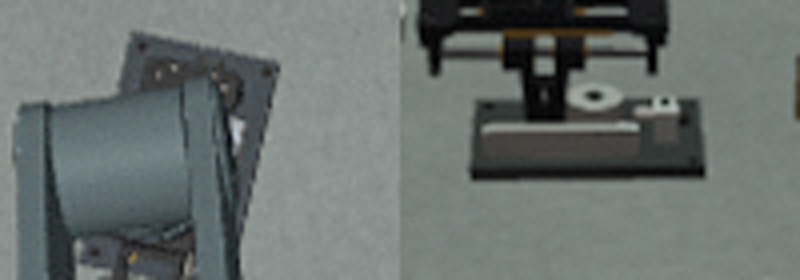

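The bush is at the roller's peak, upright and on the rail. Next I press it slowly until the force rises.

Run:
```python
from h import *
off=-.0375; y=loc(sensors.state()['ee_pos'])[1]/1e3
h=r.line_to(list(nest(.014+off,y,.018)),velocity=.008,until_force=4); s=rep(h)
for i in range(6): r.wait(.05); rep()
```

```text
21.0 [-40.1  -2.   17.5] Fx,Fy,Fz [-0.4  0.6  0.5] True
21.0 [-40.2  -2.1  17.3] Fx,Fy,Fz [ 0.7 -0.9  0.7] 
21.1 [-40.4  -2.1  17.2] Fx,Fy,Fz [-0.4 -0.7 -0.6] 
21.1 [-40.6  -2.1  17.1] Fx,Fy,Fz [ 0.7 -0.5 -1.1] 
21.2 [-40.8  -2.1  17. ] Fx,Fy,Fz [0.1 0.6 0.2] 
21.2 [-41.   -2.   16.9] Fx,Fy,Fz [0.1 0.6 0.4] 
21.3 [-41.1  -2.   16.9] Fx,Fy,Fz [-0.3  0.6  0.4]
```

The stop was set off by the force dropping as the bush passed the peak. From this zero baseline, I push again.

Run:
```python
from h import *
off=-.0375; x=-.0411
h=r.line_to(list(nest(.014+off,-.002,.018)),velocity=.008,until_force=5.5); s=rep(h)
for i in range(3): r.wait(.05); rep()
```

```text
22.0 [-40.5  -2.   16.4] Fx,Fy,Fz [-0.2  0.7 -0.3] True
22.1 [-40.6  -2.1  16.2] Fx,Fy,Fz [ 0.1 -0.4 -0.1] 
22.1 [-40.8  -2.1  16. ] Fx,Fy,Fz [ 0.1  0.  -0.2] 
22.2 [-40.8  -2.2  16. ] Fx,Fy,Fz [-0.9 -0.5 -0. ]
```

Run:
```python
from h import *
r.line_to(list(nest(-.055,-.002,.019)),velocity=.05)
r.line_to(list(nest(-.080,-.002,.10)),velocity=.15)
r.line_to(list(nest(-.25,-.002,.16)),velocity=.2); rep()
b=snap('side','v.png')[195:255,250:330]; t=snap('top','v2.png')[205:285,210:290]
cv2.imwrite('pics/vv.png',np.hstack([cv2.resize(t[:,:,::-1],(400,400),interpolation=cv2.INTER_CUBIC),cv2.resize(b[:,:,::-1],(400,400) ,interpolation=cv2.INTER_CUBIC)]))
for c in('top','side'):
  for bx in(-9,-5,-2.6,0,5): print(c,bx,np.round((w2px(c,nest(bx/1e3,0,.048))[0]-([210,205] if c=='top' else [250,195]))*([5,5] if c=='top' else [5,6.67])))
  print('roller',w2px(c,nest(-.009,.02,.032))[0])
```

```text
24.4 [-249.5   -2.   159.8] Fx,Fy,Fz [1.5 0.4 0.5] 
top -9 [186. 211.]
top -5 [188. 204.]
top -2.6 [189. 200.]
top 0 [190. 196.]
top 5 [191. 188.]
roller [241.2228323  246.38467832]
side -9 [191. 123.]
side -5 [198. 123.]
side -2.6 [202. 123.]
side 0 [206. 123.]
side 5 [214. 123.]
roller [288.22502833 215.15966435]
```

View pics/vv.png

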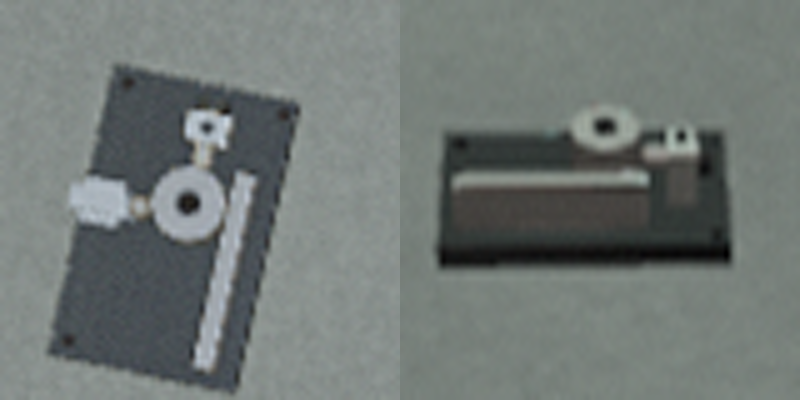

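The bush sits at about nest x = -3 mm, appearing to touch the pin, the roller and the rail. I do one fine-stepped press to confirm a steep, sustained resistance.

Run:
```python
from h import *
r.line_to(list(nest(-.08,-.002,.08)),velocity=.25)
r.line_to(list(nest(-.062,-.002,.019)),velocity=.12)
r.line_to(list(nest(-.0435,-.002,.019)),velocity=.04,until_force=4); rep()
x=-.0425
while x<-.034:
    h=r.line_to(list(nest(x,-.002,.019)),velocity=.006,until_force=6.5); r.wait(.08)
    f=np.mean([np.array(sensors.state()['wrist_force'])@EX for _ in range(3)]); rep((round(x*1e3,1),h,round(f,1)))
    if h or f<-6: break
    x+=.0004
```

```text
26.7 [-43.5  -2.1  18.9] Fx,Fy,Fz [-0.3  0.   0.6] 
27.1 [-42.6  -2.   19. ] Fx,Fy,Fz [0.1 0.2 0.5] (-42.5, False, np.float64(0.1))
27.4 [-42.1  -2.   19. ] Fx,Fy,Fz [0.5 1.2 0.3] (-42.1, False, np.float64(0.5))
27.7 [-41.7  -2.   19. ] Fx,Fy,Fz [0.4 0.8 0.2] (-41.7, False, np.float64(0.4))
28.1 [-41.3  -2.   19. ] Fx,Fy,Fz [ 0.4 -0.  -1.1] (-41.3, False, np.float64(0.4))
28.4 [-40.9  -2.   19. ] Fx,Fy,Fz [0.2 0.1 0.3] (-40.9, False, np.float64(0.2))
28.7 [-40.5  -2.   19. ] Fx,Fy,Fz [-0.5 -0.1 -0.1] (-40.5, False, np.float64(-0.5))
29.1 [-40.1  -2.   19. ] Fx,Fy,Fz [-0.6  0.2  0.2] (-40.1, False, np.float64(-0.6))
29.4 [-40.   -2.   18.9] Fx,Fy,Fz [-1.8  0.8  0.5] (-39.7, False, np.float64(-1.8))
29.7 [-39.8  -2.   18.9] Fx,Fy,Fz [-3.4  0.4  2.6] (-39.3, False, np.float64(-3.4))
30.1 [-39.7  -2.   18.9] Fx,Fy,Fz [-6.2  0.9  2.8] (-38.9, False, np.float64(-6.2))
```

Run:
```python
from h import *
r.line_to(list(nest(-.0386,-.002,.019)),velocity=.006); r.wait(.1); rep()
r.line_to(list(nest(-.055,-.002,.019)),velocity=.04)
r.line_to(list(nest(-.080,-.002,.10)),velocity=.15)
r.line_to(list(nest(-.25,-.002,.16)),velocity=.2); r.wait(.5); rep()
b=snap('side','w.png')[195:255,250:330]; t=snap('top','w2.png')[205:285,210:290]
cv2.imwrite('pics/ww.png',np.hstack([cv2.resize(t[:,:,::-1],(400,400),interpolation=cv2.INTER_CUBIC),cv2.resize(b[:,:,::-1],(400,400) ,interpolation=cv2.INTER_CUBIC)]))
```

```text
30.4 [-39.7  -2.   18.8] Fx,Fy,Fz [-7.1 -0.1  3.7] 
33.2 [-249.9   -2.   159.9] Fx,Fy,Fz [ 0.2 -0.7  0.3]
```

View pics/ww.png

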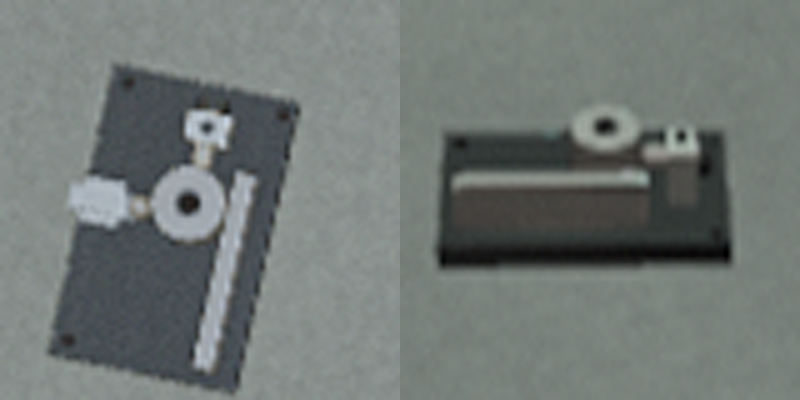

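The position is unchanged: the bush is upright at top-crop (188,203), touching the rail, pin and roller, and the arm is clear. I hand the job in.

```bash
python3 -c "
from h import *
print(r.hand_in())"
```

```text
the job is handed in; nothing more can be done
None
```

I stood the bush on the open end against the rail, let go, pushed it past the roller until it stopped firmly (last reading about 7 N), moved clear and handed the job in. The final pictures show it upright, touching the rail, end stop and roller.

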